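# Stopper the amber jar

### The job

Close the open amber jar: take the bigger of the two wooden-knobbed cork stoppers by its knob, lower it plug first into the jar's neck without dropping it in, until its flange rests flat on the rim, and let go. Leave the smaller stopper, the green jar and the amber jar itself standing where they are.

Things in the scene. Friction and masses are not known exactly. Their poses are not given: they have to be found in the camera images.
- amber_jar: Open round jar of amber (brown) glass, empty, loose, 0.7 kg, upright; the taller of two jars. Body 96 mm across, shoulder 76 to 90 mm up, neck 62 mm across outside and 52 mm inside, flat rim 115 mm above its underside. Origin: centre of the underside; z up along the jar's axis, x and y without meaning.
- big_stopper: Bigger stopper, 70 g, loose, upright on its foot. From the foot up: tapered cork plug to 26 mm, 34 mm across at the foot, 44 at its top; flat brown wooden flange 62 mm across, 26 to 34 mm up; straight round knob 28 mm across, 34 to 68 mm up. Origin: centre of the foot; z up through the knob. Fully home its foot is 89 mm above the amber jar's underside, with 4 mm play round the plug's top.
- green_jar: Bystander: open green glass jar, loose, 84 mm across and 95 mm high, neck 48 mm across outside, 38 mm inside; stays open and where it is. Origin: centre of the underside, z up.
- small_stopper: Bystander: smaller stopper of the same kind, loose, upright on its foot: plug 22 mm long, 24 to 30 mm across, flange 46 mm across, 8 mm thick, knob 22 mm across and 32 mm high; 62 mm high in all. It would fall through the amber jar's neck. Origin: centre of the foot, z up.

How it is judged:
By the outcome, as a careful person would: the job done as asked, in the order asked, and still so for the second after the job is handed in, with the robot touching nothing.
It also fails if it takes over 42 s, if anything falls off the work surface, if the arm or the gripper's body presses on something with over 40 N, if the wrist force passes 120 N, or if a joint passes its speed limit or range.

### The arm

A 6-joint arm with a two-finger parallel gripper is mounted at the origin on a cart in front of the work surface, level with it; the furniture and walls round the work are solid. World frame = base frame: x ahead of the robot, y to its left, z up, the work surface at z = 0. Lengths are in m, angles in rad, forces in N, time in s.
With the tool pointing down it reaches from about 0.225 to 0.875 m from the base axis. Payload 3.4 kg.
Tool frame: the origin (TCP) lies at the very end of the fingers, on their centre line; the grasp point (between the pads) lies 19 mm behind it (manip.pinch_z is the distance from the TCP to the grasp point, in m); z points along the fingers, y is the line along which they close (so a half turn about z gives the same grasp; the last joint's range is limited). The gripper opens to 85 mm and grips with 20 to 120 N. Pads are 22 mm wide; open, the fingers measure 114 mm over their backs; the gripper's body (76 mm by 85 mm) begins 54 mm behind the grasp point. The pads swing forward as they close: fully open they stand 13 mm farther back than shut.
Start: joints at [1.001, 0.276, 1.505, -0, 1.361, -0.121], TCP at [0.25, 0.518, 0.231] pointing down, gripper open.
Joint ranges: [-2.89, 2.89], [-0.75, 2.08], [0.22, 2.7], [-1.18, 4.32], [0.11, 2.71], [-2.7, 2.7]. Speed limits (rad/s): [2.57, 2.57, 3.14, 3.14, 3.14, 3.14].

### API

Orientations are given as a unit quaternion [w, x, y, z].
In Python, from rig import manip gives the robot as it stands. The module is installed in compiled form; this text tells all that it offers.
- The arm moves only by the shell command python3 -m jog 'ROWS' [FORCE]. ROWS is JSON, a list of rows, each an object of numbers: "dx", "dy", "dz": the shift along the tool's x, y, z each as a share of 25 cm, from -1 to 1; "ax", "ay", "az": the turn, a rotation vector about the tool's x, y, z each as a share of 90 degrees, from -1 to 1; "grip": the opening, from -1 (shut) to 1 (fully open), so that 0 is half open. A call has 1 to 5 rows; each row is the pose to reach, as a shift and turn from the pose commanded when the call began, along the tool's axes at that moment; what a row does not reach only later rows make up. A row lasts 1/12 s, in which the tool goes at most 41.7 mm and 7.16 degrees, less where a joint would pass 70% of its speed; a pose out of reach is approached as far as the arm can. A call with a number of a shift or a turn outside -1 to 1 is refused whole. A call with a gripper value outside its range is refused whole. The fingers move at their own pace and stop on an object; FORCE is the grip in N (left out, the last holds). Time passes only in rows, so rows that repeat a pose let the fingers close. It gives the time, the measured TCP pose, the force, the opening and the grip force at its end, in the units of the state.
- manip.get_state(): the state, without advancing time (a new reading comes with each control period).
- manip.get_image(name): name is "side" or "top" or "wrist"; returns a dict with "img" (400x640x3 uint8, red, green, blue), "mtx" (3x3 intrinsics, pixels), "k1" (the pictures are not rectified: a ray, as slopes to the right and down, at radius r is drawn at 1 + k1 r^2 times it, then the intrinsics apply), "world_to_cam" (4x4, takes a point from world to camera coordinates); the wrist camera has in their place "T_tool_cam" (4x4, takes a point from camera to tool coordinates, whose origin is the TCP and whose axes are the flange's). Camera axes: x right, y down, z forward; pixel columns grow to the right and rows downward; lengths in m; the calibration is good to about 2 mm. A picture is of the moment at which its call begins: read the wrist's pose just before it. There is no depth.
- manip.sign_off(): hands the job in; it is judged then, once.
The state is a dict: "clock": time; "qpos": joint angles; "qd": joint speeds; "effort": joint torques, N m; "position": TCP position; "ee_rot": TCP orientation; "contact_force": force on the tool from outside, world axes, zero at the start; "moment": the same for the moment, N m; "width": finger opening in m; "gripper_force": force on a finger pad.
Only numpy, scipy, OpenCV 4.12 (cv2) and the standard library are available. Lean on these libraries where they do the work, as an engineer would, in place of code of your own. Each camera call takes 0.05 s, during which the arm holds its last target. There are 200 camera calls.

## Working session

There is one attempt and no reset: what is moved stays moved. The work goes in short steps, Python scripts to look and compute and a shell command to move; the robot and the scene stay as the last step left them, time stands still between calls to the robot, and variables do not carry over. Pictures are saved under pics/ and viewed, at most 10 in all, crops included, and the job is handed in when it is done.

```bash
mkdir -p pics; cat > h.py <<'E'
import numpy as np, cv2
from rig import manip
def und(im,p):
    K=np.array(im["mtx"]);k=im["k1"]
    d=np.array([(p[0]-K[0,2])/K[0,0],(p[1]-K[1,2])/K[1,1]]);s=d.copy()
    for _ in range(20): s=d/(1+k*(s@s))
    return np.array([s[0],s[1],1])
def ray(im,p,Tcw=None):
    T=np.linalg.inv(np.array(im["world_to_cam"])) if Tcw is None else Tcw
    return T[:3,3],T[:3,:3]@und(im,p)
def onz(im,p,z,T=None):
    o,d=ray(im,p,T);return o+d*(z-o[2])/d[2]
def proj(im,P):
    W=np.array(im["world_to_cam"]);c=W[:3,:3]@np.array(P)+W[:3,3];s=c[:2]/c[2];s=s*(1+im["k1"]*(s@s))
    K=np.array(im["mtx"]);return K[0,0]*s[0]+K[0,2],K[1,1]*s[1]+K[1,2]
def wristT(im,st):
    from scipy.spatial.transform import Rotation as R
    q=st["ee_rot"];T=np.eye(4);T[:3,:3]=R.from_quat([q[1],q[2],q[3],q[0]]).as_matrix();T[:3,3]=st["position"]
    return T@np.array(im["T_tool_cam"])
E
python3 - <<'E'
from h import *
st=manip.get_state();print(st)
for n in ["top","side"]:
    im=manip.get_image(n);cv2.imwrite(f"pics/{n}0.png",im["img"][...,::-1]);print(n,np.linalg.inv(np.array(im["world_to_cam"])).round(3),im["mtx"],im["k1"])
E
```

```text
{'clock': 0.0, 'qpos': array([ 1.00102973e+00,  2.76576542e-01,  1.50613051e+00,  2.34047921e-05,
        1.36070756e+00, -1.21028614e-01]), 'qd': array([-0.00075871,  0.00036562, -0.00098721,  0.00188976, -0.00038186,
       -0.00061097]), 'effort': array([-8.31966045e-04, -4.16767859e+01, -2.45802408e+01, -5.64044990e-05,
        1.07556311e-02,  6.76506062e-06]), 'position': array([0.24917522, 0.51761622, 0.23045129]), 'ee_rot': array([-3.19198387e-04,  2.22493511e-01,  9.74933745e-01, -8.53304354e-04]), 'contact_force': array([ 0.19293114,  0.20056789, -0.30355693]), 'moment': array([-0.01501386, -0.06339667,  0.02120942]), 'gripper_force': 0.0, 'width': 0.0855273367230875}
top [[ 1.300e-02 -9.730e-01  2.320e-01  2.370e-01]
 [-1.000e+00 -1.300e-02  3.000e-03 -4.100e-02]
 [ 1.000e-03 -2.320e-01 -9.730e-01  1.105e+00]
 [ 0.000e+00  0.000e+00  0.000e+00  1.000e+00]] [[373.33438597   0.         313.19319545]
 [  0.         373.33438597 198.64245246]
 [  0.           0.           1.        ]] -0.08736313835688897
side [[ 0.897 -0.261  0.358  0.104]
 [-0.442 -0.565  0.696 -0.844]
 [ 0.02  -0.783 -0.622  0.74 ]
 [ 0.     0.     0.     1.   ]] [[459.30732256   0.         313.73608691]
 [  0.         459.30732256 207.2469524 ]
 [  0.           0.           1.        ]] -0.029723508418628686
```

View pics/top0.png

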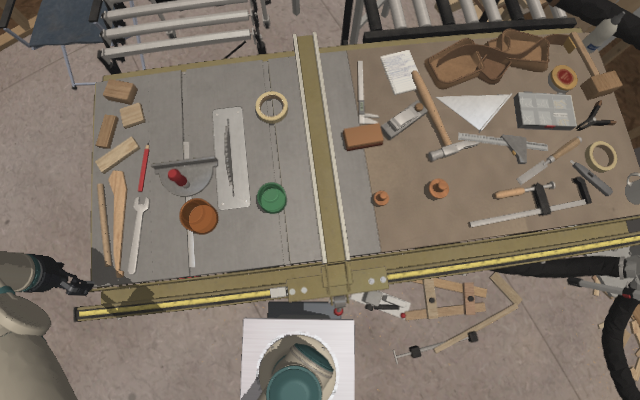

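View pics/side0.png

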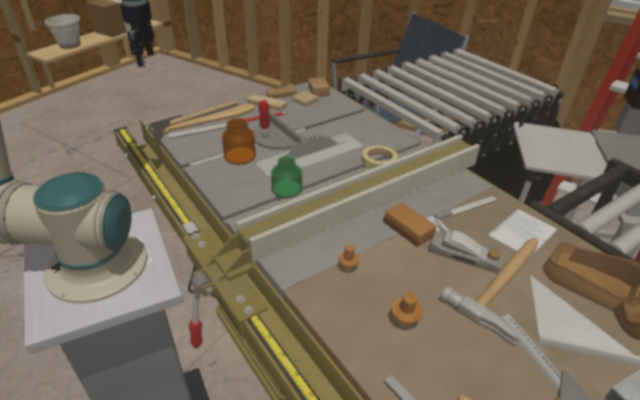

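Top view: amber jar near (198,217), green jar (271,198), small stopper (381,199), big stopper (438,188). A raised fence lies between the two groups, at columns 300-350. The side view agrees: jars at (238,140) and (287,176), small stopper (348,258), big stopper (407,310).

```bash
python3 - <<'E'
from h import *
t=manip.get_image("top");s=manip.get_image("side")
def blob(im,c,r):
    hsv=cv2.cvtColor(im["img"],cv2.COLOR_RGB2HSV);m=cv2.inRange(hsv,(4,140,70),(18,255,255))
    w=np.zeros_like(m);cv2.circle(w,c,r,255,-1);m=cv2.morphologyEx(m&w,cv2.MORPH_OPEN,np.ones((2,2)))
    cs,_=cv2.findContours(m,cv2.RETR_EXTERNAL,cv2.CHAIN_APPROX_NONE);k=max(cs,key=cv2.contourArea)
    return cv2.boundingRect(k),k[:,0]
for n,ct,cs,rt,rs in [("jar",(198,217),(238,140),28,30),("big",(438,188),(407,310),18,26),("small",(381,199),(381-33,258),14,20)]:
    bt,kt=blob(t,ct,rt);bs,ks=blob(s,cs,rs);print(n,bt,bs)
    ctr=lambda b:(b[0]+b[2]/2-.5,b[1]+b[3]/2-.5)
    print("  top bbox centre on z=.03,.06:",onz(t,ctr(bt),.03).round(4),onz(t,ctr(bt),.06).round(4))
    print("  side bbox ctr z=.03,.06:",onz(s,ctr(bs),.03).round(4),onz(s,ctr(bs),.06).round(4))
big=lambda im,x0,y0,x1,y1,f: cv2.resize(im["img"][y0:y1,x0:x1,::-1],None,fx=f,fy=f,interpolation=cv2.INTER_CUBIC)
a=np.hstack([big(t,150,150,290,250,2.85)[:285,:399],big(t,340,150,480,250,2.85)[:285,:399]])
b=np.hstack([big(s,180,90,320,190,2.85)[:285,:399],big(s,320,240,460,340,2.85)[:285,:399]])
cv2.imwrite("pics/crop1.png",np.vstack([a,b]))
# fence top height: edges in top pic at z=0.. 
for p in [(296,37),(315,37),(330,262),(352,262)]: print(p,[onz(t,p,z).round(3)[:2] for z in (0,.06)])
E
```

```text
jar (181, 200, 38, 34) (224, 120, 32, 45)
  top bbox centre on z=.03,.06: [0.4344 0.2964 0.03  ] [0.4289 0.287  0.06  ]
  side bbox ctr z=.03,.06: [0.4486 0.3288 0.03  ] [0.4341 0.2793 0.06  ]Traceback (most recent call last):
  File "<stdin>", line 9, in <module>
  File "<stdin>", line 6, in blob
ValueError: max() iterable argument is empty
```

```bash
cat > m.py <<'E'
from h import *
t=manip.get_image("top");s=manip.get_image("side")
def blob(im,c,r,lo):
    hsv=cv2.cvtColor(im["img"],cv2.COLOR_RGB2HSV);m=cv2.inRange(hsv,lo,(20,255,255))
    w=np.zeros_like(m);cv2.circle(w,c,r,255,-1);m=m&w
    cs,_=cv2.findContours(m,cv2.RETR_EXTERNAL,cv2.CHAIN_APPROX_NONE);k=max(cs,key=cv2.contourArea)
    return cv2.boundingRect(k)
for n,ct,cs,rt,rs,lo in [("jar",(198,217),(238,140),28,30,(2,130,60)),("big",(438,188),(407,310),18,26,(2,110,60)),("small",(381,199),(348,258),14,20,(2,110,60))]:
    print(n,cv2.cvtColor(t["img"],cv2.COLOR_RGB2HSV)[ct[1],ct[0]])
    bt=blob(t,ct,rt,lo);bs=blob(s,cs,rs,lo);print(n,bt,bs)
    ctr=lambda b:(b[0]+b[2]/2-.5,b[1]+b[3]/2-.5)
    for z in (.03,.05): print("  z",z,onz(t,ctr(bt),z).round(4)[:2],onz(s,ctr(bs),z).round(4)[:2])
big=lambda im,x0,y0: cv2.resize(im["img"][y0:y0+100,x0:x0+130,::-1],None,fx=3,fy=3,interpolation=cv2.INTER_CUBIC)
cv2.imwrite("pics/crop1.png",np.vstack([np.hstack([big(t,150,160),big(t,350,150)]),np.hstack([big(s,190,100),big(s,330,235)])])[:600])
for p in [(296,37),(315,37),(330,262),(352,262)]: print(p,[onz(t,p,z).round(3)[:2] for z in (0,.06)])
E
python3 m.py
```

```text
jar [ 12 163 142]
jar (180, 199, 38, 35) (222, 118, 33, 46)
  z 0.03 [0.4359 0.2995] [0.4474 0.3391]
  z 0.05 [0.4322 0.2932] [0.4377 0.3058]
big [ 13 122  71]
big (429, 179, 20, 20) (391, 293, 32, 33)
  z 0.03 [ 0.5296 -0.4148] [ 0.5353 -0.4118]
  z 0.05 [ 0.5242 -0.4079] [ 0.5231 -0.4239]
small [ 13 121  74]
small (374, 191, 15, 15) (339, 245, 20, 25)
  z 0.03 [ 0.4978 -0.2395] [ 0.5037 -0.2376]
  z 0.05 [ 0.493  -0.2358] [ 0.4924 -0.2547]
(296, 37) [array([1.074, 0.029]), array([1.029, 0.025])]
(315, 37) [array([ 1.075, -0.037]), array([ 1.029, -0.037])]
(330, 262) [array([ 0.31, -0.09]), array([ 0.306, -0.087])]
(352, 262) [array([ 0.311, -0.154]), array([ 0.307, -0.148])]
```

View pics/crop1.png

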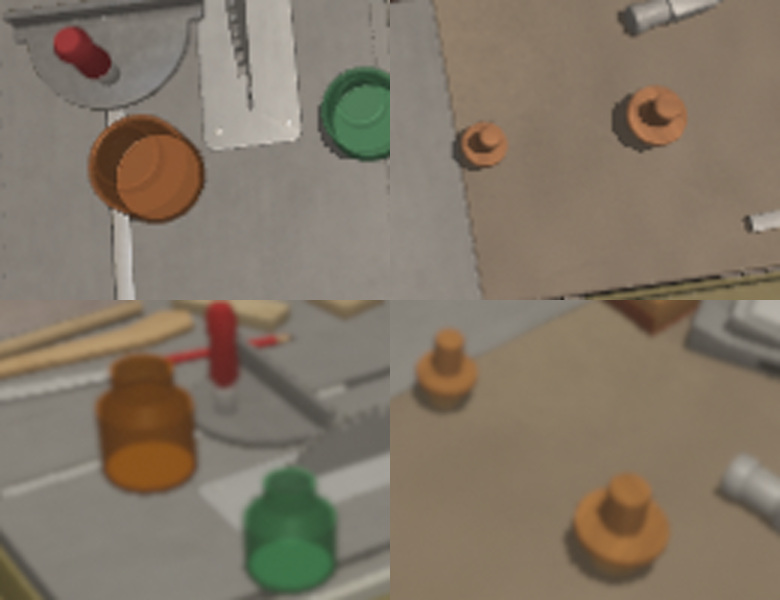

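The crop confirms it: the big stopper is on the right, flange centre about (438,189) and knob top about (441,186). The amber jar's far side faces a red-knobbed lever near (173,174). I'll pass over the jar first to refine its position with the wrist camera.

```bash
python3 -m jog '[{"dx":-0.52,"dy":-0.25,"dz":-0.2,"grip":1},{"dx":-0.52,"dy":-0.25,"dz":-0.2,"grip":1},{"dx":-0.52,"dy":-0.25,"dz":-0.2,"grip":1},{"dx":-0.52,"dy":-0.25,"dz":-0.2,"grip":1},{"dx":-0.52,"dy":-0.25,"dz":-0.2,"grip":1}]'
python3 -m jog '[{"dx":-0.48,"dy":-0.24,"grip":1},{"dx":-0.48,"dy":-0.24,"grip":1},{"dx":-0.48,"dy":-0.24,"grip":1},{"dx":-0.48,"dy":-0.24,"grip":1},{"dx":-0.48,"dy":-0.24,"grip":1}]'
python3 - <<'E'
from h import *
st=manip.get_state();print(st["position"],st["ee_rot"])
im=manip.get_image("wrist");cv2.imwrite("pics/w1.png",im["img"][...,::-1]);print(im["mtx"],im["k1"],np.array(im["T_tool_cam"]).round(4))
np.savez("w1.npz",pos=st["position"],q=st["ee_rot"],T=wristT(im,st),img=im["img"])
E
```

```text
[0.24938742 0.51792686 0.23100897] [-1.01457889e-04  2.22510705e-01  9.74930200e-01 -2.83729999e-04]
[[316.9189276    0.         315.1563145 ]
 [  0.         316.9189276  201.51754511]
 [  0.           0.           1.        ]] -0.05141558006430317 [[-7.000e-04 -9.553e-01 -2.958e-01  7.370e-02]
 [ 1.000e+00 -4.000e-04 -1.000e-03 -3.000e-04]
 [ 9.000e-04 -2.958e-01  9.553e-01 -1.422e-01]
 [ 0.000e+00  0.000e+00  0.000e+00  1.000e+00]]schema error: expected keys dx, dy, dz, ax, ay, az, grip
schema error: expected keys dx, dy, dz, ax, ay, az, grip
```

View pics/w1.png

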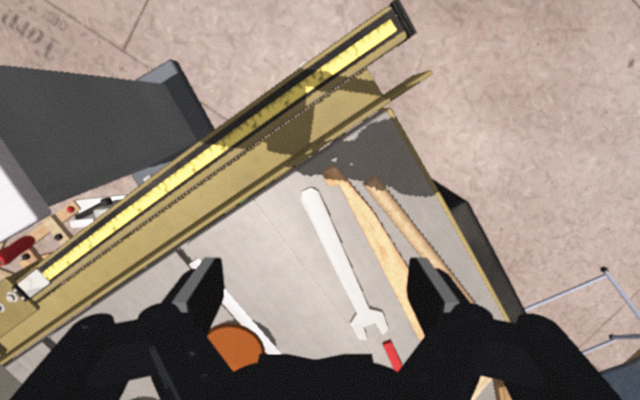

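The view shows the jar at the lower edge around (235,345) between the fingers. The move was refused because every row needs all the keys.

```bash
python3 -m jog '[{"dx":-0.52,"dy":-0.25,"dz":-0.2,"ax":0,"ay":0,"az":0,"grip":1},{"dx":-0.52,"dy":-0.25,"dz":-0.2,"ax":0,"ay":0,"az":0,"grip":1},{"dx":-0.52,"dy":-0.25,"dz":-0.2,"ax":0,"ay":0,"az":0,"grip":1},{"dx":-0.52,"dy":-0.25,"dz":-0.2,"ax":0,"ay":0,"az":0,"grip":1},{"dx":-0.52,"dy":-0.25,"dz":-0.2,"ax":0,"ay":0,"az":0,"grip":1}]'
python3 -m jog '[{"dx":-0.48,"dy":-0.24,"dz":0,"ax":0,"ay":0,"az":0,"grip":1},{"dx":-0.48,"dy":-0.24,"dz":0,"ax":0,"ay":0,"az":0,"grip":1},{"dx":-0.48,"dy":-0.24,"dz":0,"ax":0,"ay":0,"az":0,"grip":1},{"dx":-0.48,"dy":-0.24,"dz":0,"ax":0,"ay":0,"az":0,"grip":1},{"dx":-0.48,"dy":-0.24,"dz":0,"ax":0,"ay":0,"az":0,"grip":1}]'
python3 - <<'E'
from h import *
st=manip.get_state();print(st["position"],st["ee_rot"],st["clock"])
im=manip.get_image("wrist");cv2.imwrite("pics/w2.png",im["img"][...,::-1])
np.savez("w2.npz",T=wristT(im,st),img=im["img"])
E
```

```text
clock: 0.77
position: [0.3432, 0.4025, 0.2837]
ee_rot: [0.003, 0.225, 0.974, 0.001]
contact_force: [-0.1, 0.7, 1.3]
width: 0.0854
gripper_force: 0.0
clock: 1.18
position: [0.4228, 0.2977, 0.2809]
ee_rot: [-0.0, 0.225, 0.974, -0.0]
contact_force: [-0.6, 0.5, -0.5]
width: 0.0855
gripper_force: 0.0
[0.42284148 0.29773536 0.2809434 ] [-5.42236292e-05  2.24520305e-01  9.74469396e-01 -1.62259643e-04] 1.1833
```

View pics/w2.png

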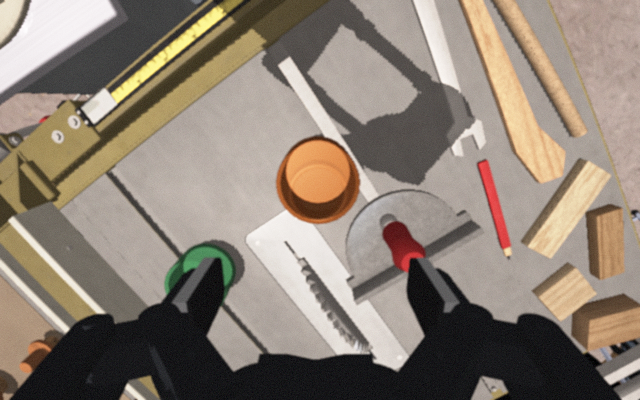

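The jar is clearly seen: body silhouette centred near (318,180), radius about 40 px, with the paler rim/neck disc near (319,170), radius about 33 px. The red knob is at (403,245), 11 cm or so off.

```bash
python3 - <<'E'
from h import *
d=np.load("w2.npz");im=manip.get_image("wrist");T=d["T"];img=d["img"]
hsv=cv2.cvtColor(img,cv2.COLOR_RGB2HSV)
w=np.zeros(hsv.shape[:2],np.uint8);cv2.circle(w,(318,180),52,255,-1)
m=cv2.inRange(hsv,(2,110,60),(20,255,255))&w
for nm,mm in (("all",m),("bright",m&cv2.inRange(hsv[...,2],185,255))):
    cs,_=cv2.findContours(mm,cv2.RETR_EXTERNAL,cv2.CHAIN_APPROX_NONE);k=max(cs,key=cv2.contourArea)
    e=cv2.fitEllipse(cv2.convexHull(k));print(nm,e)
    for z in (0,.05,.083,.115):print(z,onz(im,e[0],z,T).round(4), 'diam',np.mean(e[1])/317*np.dot(T[:3,2],onz(im,e[0],z,T)-T[:3,3]))
print(onz(im,(403,262),.1,T),T[:3,3])
print(hsv[130:226:3,318].tolist())
cv2.imwrite("pics/c2.png",cv2.resize(img[120:240,250:410,::-1],None,fx=5,fy=5,interpolation=cv2.INTER_CUBIC))
E
```

```text
all ((317.4190979003906, 180.70663452148438), (82.08338165283203, 85.98571014404297), 170.4657745361328)
0 [0.4486 0.2878 0.    ] diam 0.11509057606375508
0.05 [0.4377 0.2927 0.05  ] diam 0.10149192744891092
0.083 [0.4305 0.296  0.083 ] diam 0.09251681936311375
0.115 [0.4235 0.2992 0.115 ] diam 0.08381368424961348
bright ((317.2588195800781, 171.07992553710938), (61.685489654541016, 63.208221435546875), 95.67365264892578)
0 [0.4364 0.2934 0.    ] diam 0.08474313451138166
0.05 [0.4269 0.2977 0.05  ] diam 0.07473021991703313
0.083 [0.4207 0.3005 0.083 ] diam 0.06812169628476308
0.115 [0.4147 0.3033 0.115 ] diam 0.061713430944380025
[0.55509845 0.3440384  0.1       ] [0.35650105 0.32976155 0.42316917]
[[13, 23, 181], [12, 26, 177], [11, 104, 83], [12, 178, 106], [14, 151, 233], [13, 144, 235], [14, 154, 233], [14, 155, 232], [14, 147, 234], [14, 154, 233], [13, 155, 225], [13, 156, 226], [14, 152, 236], [15, 148, 234], [14, 147, 234], [14, 150, 231], [13, 149, 232], [14, 152, 231], [13, 151, 230], [14, 149, 232], [13, 157, 228], [14, 152, 230], [13, 155, 228], [13, 156, 226], [12, 165, 198], [12, 161, 79], [10, 169, 86], [11, 181, 76], [11, 193, 74], [11, 191, 80], [12, 169, 202], [11, 137, 167]]
```

View pics/c2.png

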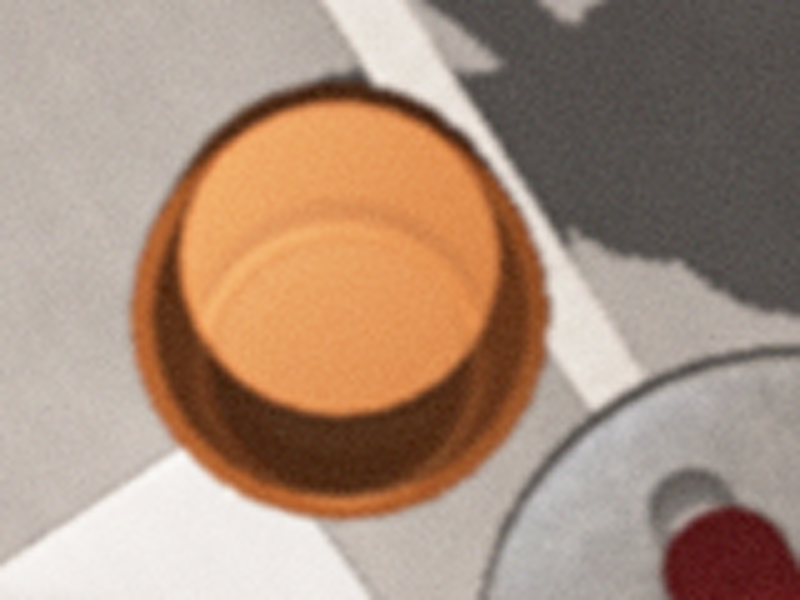

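The dark crescent at the bottom is the neck wall: the rim's inner circle spans columns 291-346 and rows 164-218, centre about (318,191). The bright disc is the jar floor. Both put the jar at about (0.434, 0.295). Next, the stopper.

```bash
for i in 1; do python3 -m jog '[{"dx":-0.4,"dy":-0.59,"dz":0,"ax":0,"ay":0,"az":0,"grip":1},{"dx":-0.4,"dy":-0.59,"dz":0,"ax":0,"ay":0,"az":0,"grip":1},{"dx":-0.4,"dy":-0.59,"dz":0,"ax":0,"ay":0,"az":0,"grip":1},{"dx":-0.4,"dy":-0.59,"dz":0,"ax":0,"ay":0,"az":0,"grip":1},{"dx":-0.4,"dy":-0.59,"dz":0,"ax":0,"ay":0,"az":0,"grip":1}]' | grep pos
python3 -m jog '[{"dx":-0.4,"dy":-0.59,"dz":0,"ax":0,"ay":0,"az":0,"grip":1},{"dx":-0.4,"dy":-0.59,"dz":0,"ax":0,"ay":0,"az":0,"grip":1},{"dx":-0.4,"dy":-0.59,"dz":0,"ax":0,"ay":0,"az":0,"grip":1},{"dx":-0.4,"dy":-0.59,"dz":0,"ax":0,"ay":0,"az":0,"grip":1},{"dx":-0.4,"dy":-0.59,"dz":0,"ax":0,"ay":0,"az":0,"grip":1}]' | grep pos
python3 -m jog '[{"dx":-0.4,"dy":-0.59,"dz":0,"ax":0,"ay":0,"az":0,"grip":1},{"dx":-0.4,"dy":-0.59,"dz":0,"ax":0,"ay":0,"az":0,"grip":1},{"dx":-0.4,"dy":-0.59,"dz":0,"ax":0,"ay":0,"az":0,"grip":1},{"dx":-0.4,"dy":-0.59,"dz":0,"ax":0,"ay":0,"az":0,"grip":1},{"dx":-0.4,"dy":-0.59,"dz":0,"ax":0,"ay":0,"az":0,"grip":1}]' | grep pos
python3 -m jog '[{"dx":-0.4,"dy":-0.59,"dz":0,"ax":0,"ay":0,"az":0,"grip":1},{"dx":-0.4,"dy":-0.59,"dz":0,"ax":0,"ay":0,"az":0,"grip":1},{"dx":-0.4,"dy":-0.59,"dz":0,"ax":0,"ay":0,"az":0,"grip":1},{"dx":-0.4,"dy":-0.59,"dz":0,"ax":0,"ay":0,"az":0,"grip":1},{"dx":-0.4,"dy":-0.59,"dz":0,"ax":0,"ay":0,"az":0,"grip":1}]'; done
python3 - <<'E'
from h import *
st=manip.get_state();print(st["position"],st["ee_rot"],st["clock"],st["qpos"])
im=manip.get_image("wrist");cv2.imwrite("pics/w3.png",im["img"][...,::-1])
np.savez("w3.npz",T=wristT(im,st),img=im["img"])
E
```

```text
position: [0.4474, 0.1204, 0.2813]
position: [0.4748, -0.0564, 0.2812]
position: [0.5017, -0.2331, 0.2807]
clock: 2.95
position: [0.5279, -0.4095, 0.2798]
ee_rot: [0.0, 0.223, 0.975, -0.001]
contact_force: [-0.0, 0.1, -0.2]
width: 0.0855
gripper_force: 0.0
[ 0.52788292 -0.40949565  0.27976035] [ 3.63884832e-04  2.23041965e-01  9.74808347e-01 -9.14191732e-04] 2.95 [-7.63176338e-01  3.99287430e-01  1.20080058e+00 -1.19736503e-03
  1.53994251e+00 -1.88406856e+00]
```

View pics/w3.png

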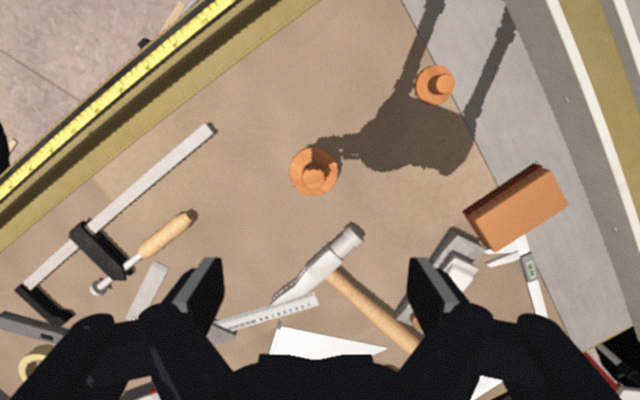

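The big stopper is between the fingers: flange centred near (314,170), knob top near (315,178).

```bash
python3 - <<'E'
from h import *
d=np.load("w3.npz");im=manip.get_image("wrist");T=d["T"];img=d["img"];st=manip.get_state()
hsv=cv2.cvtColor(img,cv2.COLOR_RGB2HSV)
w=np.zeros(hsv.shape[:2],np.uint8);cv2.circle(w,(314,171),34,255,-1)
m=cv2.inRange(hsv,(5,140,90),(20,255,255))&w
m=cv2.morphologyEx(m,cv2.MORPH_OPEN,np.ones((3,3)))
cs,_=cv2.findContours(m,cv2.RETR_EXTERNAL,cv2.CHAIN_APPROX_NONE);k=max(cs,key=cv2.contourArea)
e=cv2.fitEllipse(cv2.convexHull(k));P=onz(im,e[0],.033,T);print(e,P,'diam',np.mean(e[1])/317*np.dot(T[:3,2],P-T[:3,3]))
print("knob top",onz(im,(315,178),.068,T))
R=T[:3,:3]@np.array(im["T_tool_cam"])[:3,:3].T
print("share",R.T@(P-st["position"])/.25)
j=np.load("w2.npz")["T"];J=onz(im,(318.3,191.3),.115,j);print("jar",J)
E
```

```text
((313.5154724121094, 170.7306671142578), (46.64207458496094, 47.42102813720703), 83.0080795288086) [ 0.53266015 -0.4152777   0.033     ] diam 0.058651016168265166
knob top [ 0.53458933 -0.41403734  0.068     ]
share [-0.03377372 -0.02220028  0.98686851]
jar [0.43378788 0.29519336 0.115     ]
```

```bash
python3 -m jog '[{"dx":-0.034,"dy":-0.022,"dz":0.3,"ax":0,"ay":0,"az":0,"grip":1},{"dx":-0.034,"dy":-0.022,"dz":0.6,"ax":0,"ay":0,"az":0,"grip":1},{"dx":-0.034,"dy":-0.022,"dz":0.6,"ax":0,"ay":0,"az":0,"grip":1},{"dx":-0.034,"dy":-0.022,"dz":0.6,"ax":0,"ay":0,"az":0,"grip":1},{"dx":-0.034,"dy":-0.022,"dz":0.6,"ax":0,"ay":0,"az":0,"grip":1}]'
python3 - <<'E'
from h import *
st=manip.get_state();print(st["position"],st["ee_rot"],st["clock"])
im=manip.get_image("wrist");cv2.imwrite("pics/w4.png",im["img"][...,::-1])
np.savez("w4.npz",T=wristT(im,st),img=im["img"])
E
```

```text
clock: 3.47
position: [0.529, -0.4079, 0.1247]
ee_rot: [-0.006, 0.221, 0.975, 0.004]
contact_force: [-1.0, 0.7, 0.2]
width: 0.0854
gripper_force: 0.0
[ 0.52896777 -0.40787139  0.12471385] [-0.00584197  0.22133198  0.9751712   0.00437603] 3.4667
```

View pics/w4.png

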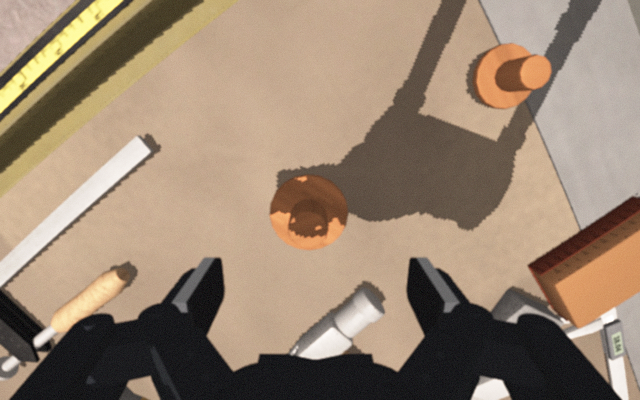

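The stopper is centred a little left of the finger midline: flange at (309,212), knob top about (309,220), with the path clear. I'll settle, then re-measure.

```bash
python3 -m jog '[{"dx":0,"dy":0,"dz":0,"ax":0,"ay":0,"az":0,"grip":1},{"dx":0,"dy":0,"dz":0,"ax":0,"ay":0,"az":0,"grip":1},{"dx":0,"dy":0,"dz":0,"ax":0,"ay":0,"az":0,"grip":1}]'
python3 - <<'E'
from h import *
st=manip.get_state();im=manip.get_image("wrist");T=wristT(im,st);img=im["img"]
hsv=cv2.cvtColor(img,cv2.COLOR_RGB2HSV)
w=np.zeros(hsv.shape[:2],np.uint8);cv2.circle(w,(309,212),50,255,-1)
m=cv2.inRange(hsv,(5,140,40),(20,255,255))&w
m=cv2.morphologyEx(m,cv2.MORPH_OPEN,np.ones((3,3)))
cs,_=cv2.findContours(m,cv2.RETR_EXTERNAL,cv2.CHAIN_APPROX_NONE);k=max(cs,key=cv2.contourArea)
e=cv2.fitEllipse(cv2.convexHull(k));P=onz(im,e[0],.033,T);print(e,P,'diam',np.mean(e[1])/317*np.dot(T[:3,2],P-T[:3,3]))
R=T[:3,:3]@np.array(im["T_tool_cam"])[:3,:3].T
print(st["position"],st["ee_rot"],"share",R.T@(P-st["position"])/.25, "fingers mid y px 315")
E
```

```text
clock: 3.77
position: [0.5329, -0.4149, 0.1345]
ee_rot: [0.002, 0.222, 0.975, -0.001]
contact_force: [0.1, -0.2, -0.6]
width: 0.0855
gripper_force: 0.0
((315.1295471191406, 198.0951385498047), (71.08319091796875, 73.69644927978516), 101.0495376586914) [ 0.53205966 -0.41532482  0.033     ] diam 0.058067747853282774
[ 0.53287591 -0.41492967  0.13450863] [ 0.00238696  0.22215735  0.97500713 -0.00123115] share [ 0.00436999 -0.00229483  0.40602073] fingers mid y px 315
```

```bash
python3 -m jog '[{"dx":0.003,"dy":0,"dz":0.12,"ax":0,"ay":0,"az":0,"grip":1},{"dx":0.003,"dy":0,"dz":0.24,"ax":0,"ay":0,"az":0,"grip":1},{"dx":0.003,"dy":0,"dz":0.32,"ax":0,"ay":0,"az":0,"grip":1},{"dx":0.003,"dy":0,"dz":0.36,"ax":0,"ay":0,"az":0,"grip":1},{"dx":0.003,"dy":0,"dz":0.36,"ax":0,"ay":0,"az":0,"grip":1}]'
python3 -m jog '[{"dx":0,"dy":0,"dz":0,"ax":0,"ay":0,"az":0,"grip":1},{"dx":0,"dy":0,"dz":0,"ax":0,"ay":0,"az":0,"grip":1},{"dx":0,"dy":0,"dz":0,"ax":0,"ay":0,"az":0,"grip":1}]'
```

```text
clock: 4.23
position: [0.5297, -0.4135, 0.0397]
ee_rot: [-0.001, 0.223, 0.975, 0.001]
contact_force: [0.0, 0.3, -0.5]
width: 0.0852
gripper_force: 0.0
clock: 4.48
position: [0.5317, -0.4153, 0.0434]
ee_rot: [0.002, 0.223, 0.975, -0.001]
contact_force: [-0.2, -0.2, 0.4]
width: 0.0856
gripper_force: 0.0
```

```bash
python3 -m jog '[{"dx":0,"dy":0,"dz":0.018,"ax":0,"ay":0,"az":0,"grip":1},{"dx":0,"dy":0,"dz":0.018,"ax":0,"ay":0,"az":0,"grip":-1},{"dx":0,"dy":0,"dz":0.018,"ax":0,"ay":0,"az":0,"grip":-1},{"dx":0,"dy":0,"dz":0.018,"ax":0,"ay":0,"az":0,"grip":-1},{"dx":0,"dy":0,"dz":0.018,"ax":0,"ay":0,"az":0,"grip":-1}]' 45
python3 -m jog '[{"dx":0,"dy":0,"dz":0,"ax":0,"ay":0,"az":0,"grip":-1},{"dx":0,"dy":0,"dz":0,"ax":0,"ay":0,"az":0,"grip":-1},{"dx":0,"dy":0,"dz":0,"ax":0,"ay":0,"az":0,"grip":-1},{"dx":0,"dy":0,"dz":0,"ax":0,"ay":0,"az":0,"grip":-1},{"dx":0,"dy":0,"dz":0,"ax":0,"ay":0,"az":0,"grip":-1}]' 45
```

```text
clock: 4.9
position: [0.5306, -0.4142, 0.0369]
ee_rot: [0.0, 0.223, 0.975, 0.0]
contact_force: [-0.3, 0.2, -0.5]
width: 0.0389
gripper_force: 0.0
clock: 5.32
position: [0.5308, -0.4143, 0.037]
ee_rot: [0.0, 0.223, 0.975, -0.0]
contact_force: [-0.3, 0.2, 1.3]
width: 0.0271
gripper_force: 44.4
```

```bash
python3 -m jog '[{"dx":0,"dy":0,"dz":-0.1,"ax":0,"ay":0,"az":0,"grip":-1},{"dx":0,"dy":0,"dz":-0.25,"ax":0,"ay":0,"az":0,"grip":-1},{"dx":0,"dy":0,"dz":-0.4,"ax":0,"ay":0,"az":0,"grip":-1},{"dx":0,"dy":0,"dz":-0.5,"ax":0,"ay":0,"az":0,"grip":-1},{"dx":0,"dy":0,"dz":-0.5,"ax":0,"ay":0,"az":0,"grip":-1}]'
python3 -m jog '[{"dx":0,"dy":0,"dz":-0.15,"ax":0,"ay":0,"az":0,"grip":-1},{"dx":0,"dy":0,"dz":-0.3,"ax":0,"ay":0,"az":0,"grip":-1},{"dx":0,"dy":0,"dz":-0.4,"ax":0,"ay":0,"az":0,"grip":-1},{"dx":0,"dy":0,"dz":-0.5,"ax":0,"ay":0,"az":0,"grip":-1},{"dx":0,"dy":0,"dz":-0.5,"ax":0,"ay":0,"az":0,"grip":-1}]'
python3 -m jog '[{"dx":0.06,"dy":0.09,"dz":0,"ax":0,"ay":0,"az":0,"grip":-1},{"dx":0.12,"dy":0.18,"dz":0,"ax":0,"ay":0,"az":0,"grip":-1},{"dx":0.2,"dy":0.3,"dz":0,"ax":0,"ay":0,"az":0,"grip":-1},{"dx":0.27,"dy":0.405,"dz":0,"ax":0,"ay":0,"az":0,"grip":-1},{"dx":0.34,"dy":0.51,"dz":0,"ax":0,"ay":0,"az":0,"grip":-1}]'
python3 -m jog '[{"dx":0.08,"dy":0.12,"dz":0,"ax":0,"ay":0,"az":0,"grip":-1},{"dx":0.16,"dy":0.24,"dz":0,"ax":0,"ay":0,"az":0,"grip":-1},{"dx":0.24,"dy":0.36,"dz":0,"ax":0,"ay":0,"az":0,"grip":-1},{"dx":0.32,"dy":0.48,"dz":0,"ax":0,"ay":0,"az":0,"grip":-1},{"dx":0.4,"dy":0.6,"dz":0,"ax":0,"ay":0,"az":0,"grip":-1}]'
python3 -m jog '[{"dx":0.08,"dy":0.12,"dz":0,"ax":0,"ay":0,"az":0,"grip":-1},{"dx":0.16,"dy":0.24,"dz":0,"ax":0,"ay":0,"az":0,"grip":-1},{"dx":0.24,"dy":0.36,"dz":0,"ax":0,"ay":0,"az":0,"grip":-1},{"dx":0.32,"dy":0.48,"dz":0,"ax":0,"ay":0,"az":0,"grip":-1},{"dx":0.4,"dy":0.6,"dz":0,"ax":0,"ay":0,"az":0,"grip":-1}]'
python3 -m jog '[{"dx":0.08,"dy":0.12,"dz":0,"ax":0,"ay":0,"az":0,"grip":-1},{"dx":0.16,"dy":0.24,"dz":0,"ax":0,"ay":0,"az":0,"grip":-1},{"dx":0.23,"dy":0.345,"dz":0,"ax":0,"ay":0,"az":0,"grip":-1},{"dx":0.29,"dy":0.435,"dz":0,"ax":0,"ay":0,"az":0,"grip":-1},{"dx":0.33,"dy":0.495,"dz":0,"ax":0,"ay":0,"az":0,"grip":-1}]'
```

```text
clock: 5.73
position: [0.5332, -0.4167, 0.1686]
ee_rot: [0.005, 0.222, 0.975, -0.003]
contact_force: [0.5, -0.4, -0.1]
width: 0.0264
gripper_force: 44.5
clock: 6.15
position: [0.5321, -0.4157, 0.2921]
ee_rot: [0.004, 0.223, 0.975, -0.002]
contact_force: [0.7, -0.6, 0.6]
width: 0.0267
gripper_force: 44.6
clock: 6.57
position: [0.5081, -0.2606, 0.2846]
ee_rot: [-0.002, 0.223, 0.975, 0.001]
contact_force: [0.9, 0.6, -0.7]
width: 0.0267
gripper_force: 44.6
clock: 6.98
position: [0.4829, -0.0821, 0.285]
ee_rot: [-0.001, 0.223, 0.975, 0.0]
contact_force: [-0.3, -0.0, -0.5]
width: 0.0266
gripper_force: 44.6
clock: 7.4
position: [0.4578, 0.0961, 0.2851]
ee_rot: [-0.001, 0.223, 0.975, -0.0]
contact_force: [0.4, 0.3, -0.5]
width: 0.0269
gripper_force: 44.6
clock: 7.82
position: [0.4371, 0.2442, 0.2849]
ee_rot: [-0.001, 0.221, 0.975, -0.0]
contact_force: [0.7, -0.4, -1.1]
width: 0.0267
gripper_force: 44.6
```

```bash
python3 -m jog '[{"dx":0.06,"dy":0.09,"dz":0,"ax":0,"ay":0,"az":0,"grip":-1},{"dx":0.11,"dy":0.18,"dz":0,"ax":0,"ay":0,"az":0,"grip":-1},{"dx":0.11,"dy":0.18,"dz":0.15,"ax":0,"ay":0,"az":0,"grip":-1},{"dx":0.11,"dy":0.18,"dz":0.28,"ax":0,"ay":0,"az":0,"grip":-1},{"dx":0.11,"dy":0.18,"dz":0.28,"ax":0,"ay":0,"az":0,"grip":-1}]'
python3 -m jog '[{"dx":0,"dy":0,"dz":0,"ax":0,"ay":0,"az":0,"grip":-1},{"dx":0,"dy":0,"dz":0,"ax":0,"ay":0,"az":0,"grip":-1},{"dx":0,"dy":0,"dz":0,"ax":0,"ay":0,"az":0,"grip":-1},{"dx":0,"dy":0,"dz":0,"ax":0,"ay":0,"az":0,"grip":-1}]'
python3 - <<'E'
from h import *
st=manip.get_state();print(st["position"],st["ee_rot"]);im=manip.get_image("wrist");s=manip.get_image("side")
a=cv2.resize(im["img"][100:400,160:480,::-1],None,fx=1.25,fy=1.25)
b=cv2.resize(s["img"][40:190,160:320,::-1],None,fx=2.5,fy=2.5,interpolation=cv2.INTER_CUBIC)
cv2.imwrite("pics/w5.png",np.hstack([a,b]));np.savez("w5.npz",T=wristT(im,st),img=im["img"])
print("jar axis pts side:",[proj(s,[.434,.295,z]) for z in (0,.115)], "tcp",proj(s,st["position"]))
E
```

```text
clock: 8.23
position: [0.428, 0.2922, 0.2091]
ee_rot: [-0.006, 0.222, 0.975, -0.005]
contact_force: [-1.1, -1.0, -1.6]
width: 0.0264
gripper_force: 44.6
clock: 8.57
position: [0.4347, 0.2947, 0.2188]
ee_rot: [0.002, 0.223, 0.975, 0.001]
contact_force: [0.4, -0.1, 0.1]
width: 0.0265
gripper_force: 44.7
[0.43470237 0.2946751  0.21876567] [0.00152756 0.22281007 0.97485984 0.00127796]
jar axis pts side: [(np.float64(239.34429684958934), np.float64(157.0190248748535)), (np.float64(236.12306968996262), np.float64(122.5561173043162))] tcp (np.float64(233.2165038674259), np.float64(88.12712575386675))
```

View pics/w5.png

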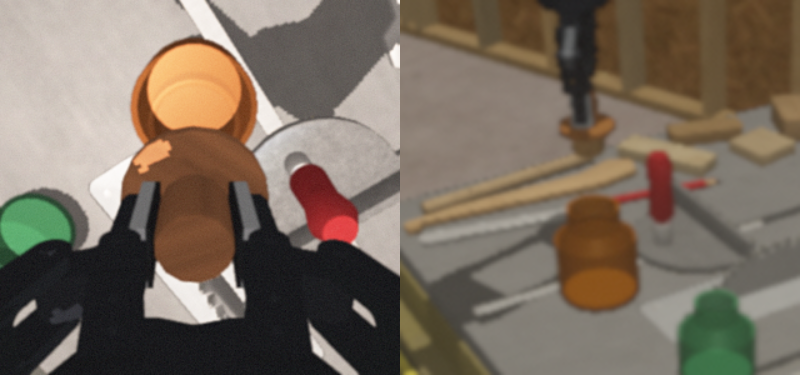

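The stopper hangs upright over the jar; wrist view: flange edge at crop row 127, same column (195) as the jar. In the side view the jar is within 1 px of the prediction, rim (237,122), and flange (234,91). I'll fit the flange circle for a possible offset along tool x.

```bash
python3 - <<'E'
from h import *
d=np.load("w5.npz");im=manip.get_image("wrist");img=d["img"];Tt=np.array(im["T_tool_cam"])
hsv=cv2.cvtColor(img,cv2.COLOR_RGB2HSV)
# flange outline: dark brown pixels, upper arc, outermost per column
pts=[]
for c in range(262,372,4):
    col=hsv[195:260,c];ok=(col[:,0]<20)&(col[:,1]>100)&(col[:,2]<150)&(col[:,2]>60)
    r=np.where(ok)[0]
    if len(r): 
        p=onz(im,(c,195+r[0]),.003,Tt); pts.append((c,195+r[0],*p[:2]))
pts=np.array(pts);print(pts[:,:2].astype(int).tolist())
from scipy.optimize import least_squares
for z in (.003,.011):
    Q=np.array([onz(im,(c,r),z,Tt)[:2] for c,r in pts[:,:2]])
    f=least_squares(lambda v:np.hypot(*(Q-v).T)-.031,[0,0],loss="soft_l1",f_scale=.001);print(z,f.x,np.abs(f.fun).round(4).max())
E
```

```text
[[262, 236], [266, 231], [270, 222], [274, 195], [278, 195], [282, 195], [286, 196], [290, 200], [294, 203], [298, 204], [302, 203], [306, 203], [310, 202], [314, 202], [318, 202], [322, 202], [326, 203], [330, 203], [334, 204], [338, 201], [342, 198], [346, 195], [350, 195], [354, 195], [358, 195], [362, 224], [366, 231], [370, 238]]
0.003 [-1.39055950e-03 -2.98670136e-05] 0.0079
0.011 [-0.00366254 -0.00011966] 0.0085
```

```bash
python3 -m jog '[{"dx":0.012,"dy":0,"dz":0.08,"ax":0,"ay":0,"az":0,"grip":-1},{"dx":0.012,"dy":0,"dz":0.16,"ax":0,"ay":0,"az":0,"grip":-1},{"dx":0.012,"dy":0,"dz":0.23,"ax":0,"ay":0,"az":0,"grip":-1},{"dx":0.012,"dy":0,"dz":0.23,"ax":0,"ay":0,"az":0,"grip":-1},{"dx":0.012,"dy":0,"dz":0.23,"ax":0,"ay":0,"az":0,"grip":-1}]'
python3 -m jog '[{"dx":0,"dy":0,"dz":0,"ax":0,"ay":0,"az":0,"grip":-1},{"dx":0,"dy":0,"dz":0,"ax":0,"ay":0,"az":0,"grip":-1},{"dx":0,"dy":0,"dz":0,"ax":0,"ay":0,"az":0,"grip":-1},{"dx":0,"dy":0,"dz":0,"ax":0,"ay":0,"az":0,"grip":-1}]'
python3 -m jog '[{"dx":0,"dy":0,"dz":0.02,"ax":0,"ay":0,"az":0,"grip":-1},{"dx":0,"dy":0,"dz":0.04,"ax":0,"ay":0,"az":0,"grip":-1},{"dx":0,"dy":0,"dz":0.06,"ax":0,"ay":0,"az":0,"grip":-1},{"dx":0,"dy":0,"dz":0.07,"ax":0,"ay":0,"az":0,"grip":-1},{"dx":0,"dy":0,"dz":0.07,"ax":0,"ay":0,"az":0,"grip":-1}]'
```

```text
clock: 9.13
position: [0.4304, 0.2954, 0.1592]
ee_rot: [-0.0, 0.223, 0.975, -0.0]
contact_force: [-0.2, 0.4, 0.1]
width: 0.0267
gripper_force: 44.7
clock: 9.47
position: [0.4313, 0.296, 0.1603]
ee_rot: [0.001, 0.223, 0.975, 0.001]
contact_force: [0.0, 0.4, -0.7]
width: 0.0266
gripper_force: 44.7
clock: 9.88
position: [0.43, 0.2953, 0.1407]
ee_rot: [-0.001, 0.223, 0.975, -0.001]
contact_force: [0.7, 0.3, -0.8]
width: 0.0266
gripper_force: 44.7
```

```bash
python3 -m jog '[{"dx":-0.002,"dy":0,"dz":0.01,"ax":0,"ay":0,"az":0,"grip":-1},{"dx":-0.002,"dy":0,"dz":0.02,"ax":0,"ay":0,"az":0,"grip":-1},{"dx":-0.002,"dy":0,"dz":0.03,"ax":0,"ay":0,"az":0,"grip":-1},{"dx":-0.002,"dy":0,"dz":0.04,"ax":0,"ay":0,"az":0,"grip":-1},{"dx":-0.002,"dy":0,"dz":0.04,"ax":0,"ay":0,"az":0,"grip":-1}]'
python3 -m jog '[{"dx":0,"dy":0,"dz":0,"ax":0,"ay":0,"az":0,"grip":-1},{"dx":0,"dy":0,"dz":0,"ax":0,"ay":0,"az":0,"grip":-1},{"dx":0,"dy":0,"dz":0.004,"ax":0,"ay":0,"az":0,"grip":-1},{"dx":0,"dy":0,"dz":0.008,"ax":0,"ay":0,"az":0,"grip":-1},{"dx":0,"dy":0,"dz":0.008,"ax":0,"ay":0,"az":0,"grip":-1}]'
```

```text
clock: 10.3
position: [0.4308, 0.2953, 0.1313]
ee_rot: [-0.0, 0.223, 0.975, -0.0]
contact_force: [-0.3, 0.3, -0.7]
width: 0.0267
gripper_force: 44.7
clock: 10.72
position: [0.4311, 0.2954, 0.1297]
ee_rot: [-0.0, 0.223, 0.975, -0.0]
contact_force: [-0.8, -0.1, -0.1]
width: 0.0269
gripper_force: 44.7
```

Foot at about 0.093, no side force. Continuing in 1 mm steps until contact near TCP z 0.126.

```bash
python3 -m jog '[{"dx":0,"dy":0,"dz":0.004,"ax":0,"ay":0,"az":0,"grip":-1},{"dx":0,"dy":0,"dz":0.008,"ax":0,"ay":0,"az":0,"grip":-1},{"dx":0,"dy":0,"dz":0.01,"ax":0,"ay":0,"az":0,"grip":-1},{"dx":0,"dy":0,"dz":0.01,"ax":0,"ay":0,"az":0,"grip":-1}]'
python3 -m jog '[{"dx":0,"dy":0,"dz":0.002,"ax":0,"ay":0,"az":0,"grip":-1},{"dx":0,"dy":0,"dz":0.004,"ax":0,"ay":0,"az":0,"grip":-1},{"dx":0,"dy":0,"dz":0.004,"ax":0,"ay":0,"az":0,"grip":-1}]'
```

```text
clock: 11.05
position: [0.4311, 0.2954, 0.1271]
ee_rot: [-0.0, 0.223, 0.975, -0.0]
contact_force: [0.1, -0.3, -1.0]
width: 0.0265
gripper_force: 44.7
clock: 11.3
position: [0.4312, 0.2955, 0.1262]
ee_rot: [-0.0, 0.223, 0.975, 0.0]
contact_force: [-0.3, 0.4, -1.0]
width: 0.0264
gripper_force: 44.7
```

```bash
python3 -m jog '[{"dx":0,"dy":0,"dz":0.002,"ax":0,"ay":0,"az":0,"grip":-1},{"dx":0,"dy":0,"dz":0.004,"ax":0,"ay":0,"az":0,"grip":-1},{"dx":0,"dy":0,"dz":0.004,"ax":0,"ay":0,"az":0,"grip":-1}]'
python3 -m jog '[{"dx":0,"dy":0,"dz":0.002,"ax":0,"ay":0,"az":0,"grip":-1},{"dx":0,"dy":0,"dz":0.004,"ax":0,"ay":0,"az":0,"grip":-1},{"dx":0,"dy":0,"dz":0.004,"ax":0,"ay":0,"az":0,"grip":-1}]'
```

```text
clock: 11.55
position: [0.4312, 0.2955, 0.1258]
ee_rot: [0.0, 0.223, 0.975, 0.0]
contact_force: [-1.3, 0.2, 2.8]
width: 0.0265
gripper_force: 45.0
clock: 11.8
position: [0.4313, 0.2955, 0.1257]
ee_rot: [0.0, 0.222, 0.975, 0.0]
contact_force: [-2.5, -1.3, 8.7]
width: 0.0262
gripper_force: 45.8
```

The flange landed on the rim at the predicted height (0.1258). Now release and back off straight up.

```bash
python3 -m jog '[{"dx":0,"dy":0,"dz":-0.004,"ax":0,"ay":0,"az":0,"grip":-1},{"dx":0,"dy":0,"dz":-0.004,"ax":0,"ay":0,"az":0,"grip":0.3},{"dx":0,"dy":0,"dz":-0.004,"ax":0,"ay":0,"az":0,"grip":0.3},{"dx":0,"dy":0,"dz":-0.004,"ax":0,"ay":0,"az":0,"grip":0.3},{"dx":0,"dy":0,"dz":-0.004,"ax":0,"ay":0,"az":0,"grip":0.3}]'
python3 -m jog '[{"dx":0,"dy":0,"dz":0,"ax":0,"ay":0,"az":0,"grip":0.3},{"dx":0,"dy":0,"dz":-0.05,"ax":0,"ay":0,"az":0,"grip":0.3},{"dx":0,"dy":0,"dz":-0.13,"ax":0,"ay":0,"az":0,"grip":0.3},{"dx":0,"dy":0,"dz":-0.25,"ax":0,"ay":0,"az":0,"grip":0.3},{"dx":0,"dy":0,"dz":-0.35,"ax":0,"ay":0,"az":0,"grip":0.3}]'
python3 -m jog '[{"dx":0,"dy":0,"dz":-0.12,"ax":0,"ay":0,"az":0,"grip":0.3},{"dx":0,"dy":0,"dz":-0.24,"ax":0,"ay":0,"az":0,"grip":0.3},{"dx":0,"dy":0,"dz":-0.3,"ax":0,"ay":0,"az":0,"grip":0.3},{"dx":0,"dy":0,"dz":-0.3,"ax":0,"ay":0,"az":0,"grip":0.3},{"dx":0,"dy":0,"dz":-0.3,"ax":0,"ay":0,"az":0,"grip":0.3}]'
python3 - <<'E'
from h import *
st=manip.get_state();im=manip.get_image("wrist");s=manip.get_image("side")
a=cv2.resize(im["img"][80:320,160:480,::-1],None,fx=1.25,fy=1.25)
b=cv2.resize(s["img"][80:200,160:320,::-1],None,fx=2.5,fy=2.5,interpolation=cv2.INTER_CUBIC)
cv2.imwrite("pics/w6.png",np.hstack([a,b]))
print(st["clock"])
E
```

```text
clock: 12.22
position: [0.4311, 0.2954, 0.125]
ee_rot: [-0.0, 0.223, 0.975, -0.0]
contact_force: [-0.1, 0.3, 0.6]
width: 0.0557
gripper_force: 0.0
clock: 12.63
position: [0.431, 0.2954, 0.2138]
ee_rot: [-0.0, 0.223, 0.975, -0.0]
contact_force: [0.5, 0.8, -0.1]
width: 0.0559
gripper_force: 0.0
clock: 13.05
position: [0.4314, 0.2956, 0.2882]
ee_rot: [0.001, 0.223, 0.975, 0.001]
contact_force: [0.1, 0.7, -0.6]
width: 0.0553
gripper_force: 0.0
13.05
```

View pics/w6.png

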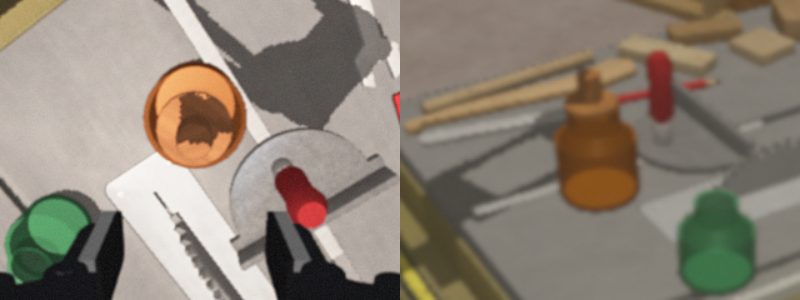

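The side view shows the stopper seated with its flange level on the rim (crop (592,103)) and the knob upright. The jars are where they were.

```bash
python3 -c "
from rig import manip
print(manip.sign_off())"
```

```text
the job is handed in; nothing more can be done
None
```

The amber jar is closed: the big stopper's flange rests flat on the rim, the gripper has let go and is clear of it, and I handed the job in at about 13 s; nothing else was touched.

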